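# Dial open the vial lockbox

## Task

Open the vial lockbox on the bench. Its dial reads like a clock face: by the knob on its crank, turn the pointer clockwise past eight o'clock once and stop on eight the second time, turn back anticlockwise past twelve and stop on eleven, then turn slowly clockwise until, somewhere between twelve and three, the lock catches and the dial stops dead; never strain the crank against that stop. Then slide the lid of the box fully open, let go, and leave the other things on the bench where they stand.

Things in the scene. Friction and masses are not known exactly. Their poses are not given: they have to be found in the camera images.
- lockbox: grey steel lockbox fixed to the bench, 140 (x) x 260 (y) x 75 high; origin under its centre, z up. Left half (+y): vial compartment under the sliding lid. Right half (-y): the lock, with the dial on top. Force along the crank's circle: 1 N while free, 2 to 5 N once hidden wheels are dragged along; they stay where they are left.
- dial_center (a point): point on the vertical dial axis, on the top of the round bezel (119 diameter), 78 above the bench, 65 to the right (-y) of the box's centre. Twelve black hour marks lie 47 to 58 from the axis: twelve o'clock (widest mark) points to the box's +x, three to its -y, six to -x, nine to +y; clockwise as seen from above.
- dial: steel dial (68 diameter) with crank and pointer, turns without limit both ways; origin on its axis 75 above the bench, its x axis is the pointer's direction. Leave each number within 7 degrees; after overshooting one, begin again with a whole turn clockwise. With both set, a sprung latch drops (angle differs, 12:30 to 3 o'clock), frees the lid and stops the dial; over 20 N on the crank is forcing.
- handle (a point): middle of the upright black knob on the dial's dark crank, on the knob's axis, 30 from the dial axis (in the pointer's direction) and 115 above the bench. The knob is 16 in diameter, stands from 93 (top of the crank) to 129 above the bench, and spins freely on its pin, so it can be pinched and led round in a circle without turning the hand.
- lid_knob (a point): middle of the upright black knob on the lid, 16 in diameter, from 85 to 117 above the bench (this point 103 above it). It stands near the lid's front (-x) edge at the start.
- lid (a joint): travel of the lid in m: 0 shut, 0.065 fully open at its end stop; the lid slides to the box's +x (away from the robot) with about 2 to 3 N, and is blocked until the latch has dropped.
- small_beaker: clear 50 ml beaker, 48 diameter, 58 high, origin under its centre; loose, stands before the box
- amber_vial: brown vial with black cap, 38 diameter, 96 high, origin under its centre; loose, stands before the box
- wash_bottle: white wash bottle, 222 high, loose, left of the box
- reagent_bottle: white bottle, 60 diameter, 162 high, loose, left of the box
- tube_rack: blue tube rack, 66 x 192 x 56, origin under its centre, loose, left of the box

How it is judged:
At the end, for the whole second after the job is handed in: the lid stands open by more than 60 mm of its 65 mm and is at rest (value of joint lid above 0.06 m and velocity of joint lid below 0.01 m/s); the robot touches nothing.
It fails at once if the crank was forced: more than 15 N between the dropped latch and the dial (about 20 N at the knob) (contact force between lockbox and dial above 15 N).
It fails at once if another thing on the bench was disturbed (moved over 30 mm) (distance of any of small_beaker, amber_vial, wash_bottle, reagent_bottle, tube_rack from where it was at the start of the episode above 0.03 m).
It also fails if it takes over 72 s, if anything falls off the work surface, if the arm or the gripper's body presses on something with over 40 N, if the wrist force passes 120 N, or if a joint passes its speed limit or range.

## Robot

A 7-joint arm with a two-finger parallel gripper is mounted at the origin on the work surface; the furniture and walls round the work are solid. World frame = base frame: x ahead of the robot, y to its left, z up, the work surface at z = 0. Lengths are in m, angles in rad, forces in N, time in s.
With the tool pointing down it reaches from about 0.375 to 0.925 m from the base axis. Payload 3.1 kg.
Tool frame: the origin (TCP) lies between the finger pads; the fingertips stand 19 mm ahead of it and the grasp point (between the pads) is the TCP; z points along the fingers, y is the line along which they close (so a half turn about z gives the same grasp; the last joint's range is limited). The gripper opens to 85 mm and grips with 20 to 120 N. Pads are 22 mm wide; open, the fingers measure 114 mm over their backs; the gripper's body (76 mm by 85 mm) begins 54 mm behind the grasp point. The pads swing forward as they close: fully open they stand 13 mm farther back than shut.
Start: joints at [1.079, 0.383, 0.044, 1.598, -0.018, 1.161, -0.05], TCP at [0.249, -0.6, 0.25] pointing down, gripper open.
Joint ranges: [-2.61, 2.61], [-0.41, 2.15], [-1.48, 1.57], [0, 2.5], [-1.57, 4.71], [0.05, 1.97], [-2.85, 2.85]. Speed limits (rad/s): [2.79, 2.79, 3.14, 3.14, 3.14, 3.14, 3.14].

## Interface

Orientations are given as a unit quaternion [x, y, z, w].
In Python, from bench import move_ptp, movel, move_j, move_gripper, pause, inverse_kinematics, read_camera, camera_params, MotionError, sign_off, look_for, tip_of, read_time_s, read_qpos, read_joint_vel, read_effort, read_eef_pos, read_tcp_rot, read_ft_force, read_ft_torque, read_finger_gap, read_grasp_force gives the robot as it stands. Calls block until the motion is done:
- move_ptp(position, orientation): joint-space move of the TCP to a pose.
- movel(position, orientation=None, speed=0.15): straight line of the TCP; orientation=None keeps the orientation; speed is the mean speed in m/s.
- move_j(angles): joint-space move.
- move_gripper(opening, effort=None): finger opening in m; effort is the grip in N (None keeps the last); returns when the fingers have stopped.
- pause(seconds).
- inverse_kinematics(position, orientation): joint angles nearest the present ones, or None.
- read_camera(name): name is "side" or "top"; returns the picture (420x560x3 uint8, red, green, blue); there is no depth.
- camera_params(name): a dict with "K" (3x3 intrinsics, pixels), "dist_coeffs" ([k1, k2, p1, p2, k3] as OpenCV has them; the pictures are not rectified), "camera_from_world" (4x4, takes a point from world to camera coordinates). Camera axes: x right, y down, z forward; pixel columns grow to the right and rows downward; lengths in m; the calibration is good to about 2 mm. A picture is of the moment at which its call begins. camera_params takes no time and is no camera call.
A pose or a line that the arm cannot do raises MotionError and nothing moves.
- sign_off(): hands the job in; it is judged then, once.
Trained networks look in the newest picture that a camera, given by its name, has taken for a name from the list of things; names that differ only in an ending like _2 or _b are one class to them, and where a whole thing is asked for, a point or a joint stands for the part that bears it (a point fixed in the world has none). Each returns a list of dicts, best first, with "confidence" (0 to 1); they miss things now and then, are a little off and sometimes report something else, mostly with a low value. They report only what shows in the picture. A call takes as long as a camera call.
- look_for(camera, name): "at" ([column, row] in pixels, amid what is visible of it).
- tip_of(camera, name): "at" ([column, row] in pixels: a listed point, or the origin of a listed thing).
Readings, each from a call of its own:
- read_time_s(): time.
- read_qpos(): joint angles.
- read_joint_vel(): joint speeds.
- read_effort(): joint torques, N m.
- read_eef_pos(): TCP position.
- read_tcp_rot(): TCP orientation.
- read_ft_force(): force on the tool from outside, world axes, zero at the start.
- read_ft_torque(): the same for the moment, N m.
- read_finger_gap(): finger opening in m.
- read_grasp_force(): force on a finger pad.
Only numpy, scipy, OpenCV 4.12 (cv2) and the standard library are available. Lean on these libraries where they do the work, as an engineer would, in place of code of your own. Each camera call takes 0.05 s, during which the arm holds its last target. There are 200 camera calls.

## Working session

There is one attempt and no reset: what is moved stays moved. The work goes in short steps, each a Python script; the robot and the scene stay as the last script left them, time stands still between calls to the robot, and variables do not carry over. Pictures are saved under pics/ and viewed, at most 10 in all, crops included, and the job is handed in when it is done.

```bash
mkdir -p pics; ls; cat > h.py <<'E'
import numpy as np, cv2
from bench import *
def ray(cam,px):
    p=camera_params(cam);K=np.array(p["K"],float);D=np.array(p["dist_coeffs"],float);T=np.array(p["camera_from_world"],float)
    u=cv2.undistortPoints(np.array([[px]],float),K,D)[0,0]
    R=T[:3,:3];c=-R.T@T[:3,3];return c,R.T@np.array([u[0],u[1],1])
def at_z(cam,px,z):
    c,d=ray(cam,px);return c+d*(z-c[2])/d[2]
def proj(cam,P):
    p=camera_params(cam);T=np.array(p["camera_from_world"],float)
    return cv2.projectPoints(np.array(P,float).reshape(-1,3),cv2.Rodrigues(T[:3,:3])[0],T[:3,3],np.array(p["K"],float),np.array(p["dist_coeffs"],float))[0][:,0]
E
python3 - <<'E'
from h import *
for c in("top","side"):
    im=read_camera(c);cv2.imwrite(f"pics/{c}0.png",im[:,:,::-1])
    print(c,ray(c,[280,210]))
    for n,z in(("lockbox",0),("dial_center",.078),("dial",.075),("handle",.115),("lid_knob",.103),("small_beaker",0),("amber_vial",0),("wash_bottle",0),("reagent_bottle",0),("tube_rack",0)):
        for r in tip_of(c,n)[:2]: print(n,np.round(r["at"],1),round(r["confidence"],2),np.round(at_z(c,r["at"],z),4))
print(read_time_s(),read_tcp_rot(),read_eef_pos())
E
```

```text
pics
top (array([0.40063894, 0.11745535, 1.36311095]), array([ 0.11308027, -0.01054938, -0.99353324]))
lockbox [311. 208.] 0.69 [0.5603 0.0179 0.    ]
dial_center [333.4 210. ] 0.96 [ 0.5453 -0.0344  0.078 ]
dial [333.6 208.7] 0.56 [ 0.549  -0.0353  0.075 ]
handle [342. 218.] 0.84 [ 0.5207 -0.0511  0.115 ]
handle [178.8 239.4] 0.23 [0.4718 0.3577 0.115 ]
lid_knob [281.5 212.9] 0.83 [0.5366 0.1004 0.103 ]
amber_vial [290.1 246.5] 0.61 [0.4556 0.0768 0.    ]
wash_bottle [182.5 238.5] 0.68 [0.4807 0.3697 0.    ]
reagent_bottle [168.5 197.8] 0.84 [0.5931 0.4095 0.    ]
tube_rack [211.7 214.9] 0.9 [0.5445 0.2901 0.    ]
side (array([ 0.48003013, -0.64461424,  0.82620517]), array([ 0.04663067,  0.73008802, -0.68182018]))
lockbox [241.8 285.3] 0.67 [ 0.4252 -0.0235  0.    ]
lockbox [293.3 264.9] 0.59 [0.5568 0.0318 0.    ]
dial_center [294.  268.8] 0.59 [ 0.5502 -0.0437  0.078 ]
dial [297.3 268.7] 0.76 [ 0.5581 -0.0415  0.075 ]
handle [283.5 263. ] 0.94 [ 0.525  -0.0555  0.115 ]
lid_knob [282.3 218.7] 0.63 [0.5331 0.0975 0.103 ]
small_beaker [241.5 286.7] 0.97 [ 0.4244 -0.0277 -0.    ]
small_beaker [259.2 183.9] 0.44 [0.4794 0.3644 0.    ]
wash_bottle [260.4 185.1] 0.82 [0.483  0.3582 0.    ]
reagent_bottle [297.7 174.1] 0.68 [0.6047 0.4054 0.    ]
tube_rack [279.9 198.4] 0.75 [0.5396 0.2913 0.    ]
1.1 [9.80667549e-01 1.95681268e-01 2.23651270e-05 4.10973965e-06] [ 0.24944661 -0.60023675  0.25029718]
```

View pics/top0.png

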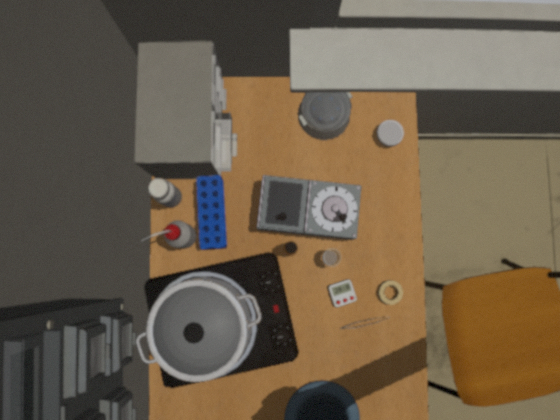

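View pics/side0.png

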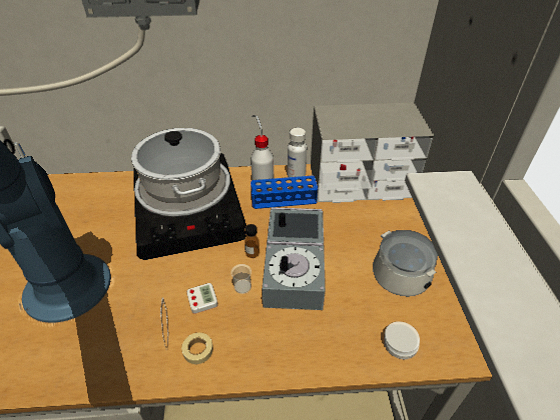

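The box is in the middle of the bench with a slight yaw: the dial is at about (333,210) in top and the knob at (342,218). The lid knob is at (281,213), and the beaker and vial stand in front of the box. I'll refine the dial centre and yaw next.

```bash
python3 - <<'E'
from h import *
out=[]
for c,(x0,y0) in (("top",(250,165)),("side",(235,195))):
    im=cv2.imread(f"pics/{c}0.png")
    hsv=cv2.cvtColor(im,cv2.COLOR_BGR2HSV)
    m=((hsv[...,2]>185)&(hsv[...,1]<40)).astype(np.uint8)
    b={"top":(303,180,362,240),"side":(262,242,326,290)}[c]
    mm=np.zeros_like(m);mm[b[1]:b[3],b[0]:b[2]]=m[b[1]:b[3],b[0]:b[2]]
    n,l,s,_=cv2.connectedComponentsWithStats(mm)
    k=[i for i in range(1,n) if s[i,4]>15]
    pts=np.argwhere(np.isin(l,k))[:,::-1].astype(np.float32)
    h=cv2.convexHull(pts);e=cv2.fitEllipse(h)
    W=np.array([at_z(c,p,.078) for p in h[:,0]])
    A=np.c_[2*W[:,:2],np.ones(len(W))];s_=np.linalg.lstsq(A,(W[:,:2]**2).sum(1),rcond=None)[0]
    print(c,e,at_z(c,e[0],.078),"circle",s_[:2],np.sqrt(s_[2]+s_[:2]@s_[:2]))
    cr=cv2.resize(im[y0:y0+115,x0:x0+115] if c=="side" else im[y0:y0+85,x0:x0+120],None,fx=5 if c=="side" else 6,fy=5 if c=="side" else 6,interpolation=cv2.INTER_CUBIC)
    cv2.imwrite(f"pics/{c}crop.png",cr)
E
```

```text
Traceback (most recent call last):
cv2.error: OpenCV(4.12.0) /io/opencv/modules/imgproc/src/shapedescr.cpp:356: error: (-215:Assertion failed) n >= 0 && (depth == CV_32F || depth == CV_32S) in function 'fitEllipseNoDirect'
```

```bash
cat > fit.py <<'E'
from h import *
for c,(x0,y0) in (("top",(250,165)),("side",(235,195))):
    im=cv2.imread(f"pics/{c}0.png")
    b={"top":(305,180,360,238),"side":(262,245,326,288)}[c]
    g=im.min(2);sub=g[b[1]:b[3],b[0]:b[2]]
    print(c,np.percentile(sub,[10,30,50,70,90,99]))
    t=(np.percentile(sub,50)+np.percentile(sub,95))/2
    mm=np.zeros_like(g);mm[b[1]:b[3],b[0]:b[2]]=sub>t
    n,l,s,_=cv2.connectedComponentsWithStats(mm)
    k=[i for i in range(1,n) if s[i,4]>25]
    pts=np.argwhere(np.isin(l,k))[:,::-1].astype(np.float32).copy()
    h=cv2.convexHull(pts)
    W=np.array([at_z(c,p,.078) for p in h[:,0]])
    A=np.c_[2*W[:,:2],np.ones(len(W))];s_=np.linalg.lstsq(A,(W[:,:2]**2).sum(1),rcond=None)[0]
    print(c,t,len(pts),"circle",s_[:2],np.sqrt(s_[2]+s_[:2]@s_[:2]),"resid",np.round(np.hypot(*(W[:,:2]-s_[:2]).T)*1000,0))
    f=5 if c=="side" else 6
    cr=cv2.resize(im[y0:y0+115,x0:x0+115] if c=="side" else im[y0:y0+85,x0:x0+120],None,fx=f,fy=f,interpolation=cv2.INTER_CUBIC)
    cv2.imwrite(f"pics/{c}crop.png",cr)
E
python3 fit.py
```

```text
top [ 82. 115. 125. 151. 175. 178.]
top 150.5 922 circle [ 0.54965368 -0.03674492] 0.05791251924584845 resid [58. 58. 58. 57. 58. 58. 58. 58. 58. 57. 58. 58. 59. 58. 57. 58. 58. 58.
 58. 58. 58. 58. 58. 57. 58.]
side [ 73. 117. 132. 175. 197. 204.]
side 166.0 865 circle [ 0.55094695 -0.03462779] 0.058771583361699596 resid [59. 59. 59. 59. 59. 59. 59. 59. 59. 58. 58. 58. 59. 59. 59. 59. 59. 59.
 59. 59. 59. 59. 58. 59. 58. 58. 59.]
```

View pics/topcrop.png

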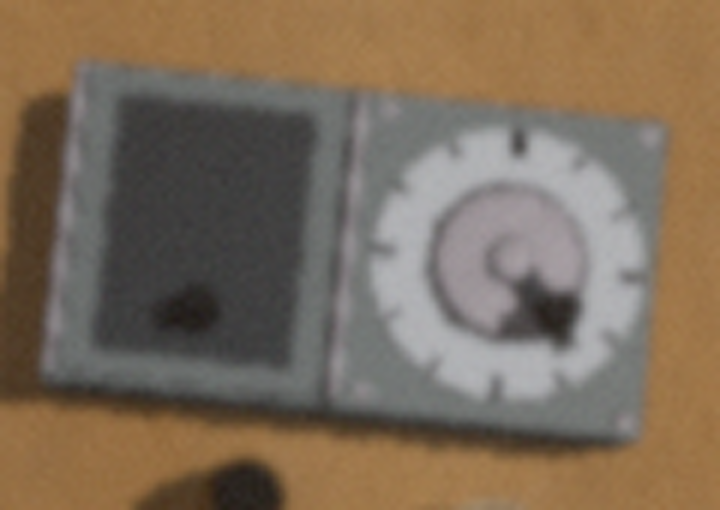

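View pics/sidecrop.png

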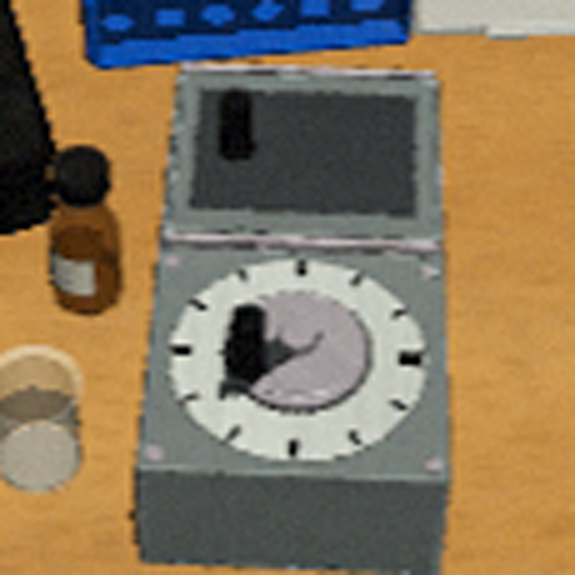

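Top crop: 12 at (519,139), 6 at (495,387), 9 at (384,249), 3 at (633,276). The crank points to about five. Side crop: 12 at (410,358), 6 at (182,350), 9 at (302,267), 3 at (293,447).

```bash
python3 - <<'E'
from h import *
C=np.array([.5503,-.0357])
M={"top":[(519,139),(633,276),(495,387),(384,249)],"side":[(410,358),(293,447),(182,350),(302,267)]}
for c,(x0,y0,f) in {"top":(250,165,6),"side":(235,195,5)}.items():
    W=[at_z(c,[(u+.5)/f-.5+x0,(v+.5)/f-.5+y0],.078)[:2] for u,v in M[c]]
    a=W[0]-W[2];b=W[3]-W[1]
    print(c,"yaw",np.degrees(np.arctan2(a[1],a[0])),np.degrees(np.arctan2(-b[0],b[1])),"len",np.linalg.norm(a),np.linalg.norm(b),"ctr",np.mean(W,0))
def tri(n):
    L=[]
    for c in("top","side"):
        read_camera(c);L.append(ray(c,tip_of(c,n)[0]["at"]))
    A=0;b=0
    for o,d in L:
        d=d/np.linalg.norm(d);P=np.eye(3)-np.outer(d,d);A=A+P;b=b+P@o
    return np.linalg.solve(A,b)
for n in("handle","lid_knob"):
    p=tri(n);print(n,p,p[:2]-C,np.hypot(*(p[:2]-C)),np.degrees(np.arctan2(*(p[:2]-C)[::-1])))
for a in range(0,360,45):
    q=inverse_kinematics([C[0]+.03*np.cos(np.radians(a)),C[1]+.03*np.sin(np.radians(a)),.118],[1,0,0,0]);print(a,None if q is None else np.round(q,2))
print(inverse_kinematics([.605,.095,.108],[1,0,0,0]))
E
```

```text
top yaw -6.945187680105767 -6.886041540130408 len 0.10839465143275732 0.10826717398668811 ctr [ 0.54962773 -0.03661877]
side yaw -6.541424549328566 -7.45386637499501 len 0.10572976079209007 0.10723784030890657 ctr [ 0.55097065 -0.03347674]
handle [ 0.52360168 -0.05308735  0.11983656] [-0.02669832 -0.01738735] 0.03186095633487469 -146.92570992178824
lid_knob [0.53377734 0.10302953 0.10604795] [-0.01652266  0.13872953] 0.1397099840384652 96.79192276869351
0 [ 0.27  0.43 -0.33  1.86  0.18  0.88 -1.72]
45 [ 0.26  0.42 -0.37  1.88  0.19  0.88 -1.77]
90 [ 0.28  0.39 -0.4   1.93  0.2   0.86 -1.8 ]
135 [ 0.3   0.35 -0.41  1.98  0.18  0.85 -1.77]
180 [ 0.32  0.34 -0.38  2.    0.17  0.84 -1.72]
225 [ 0.33  0.35 -0.34  1.97  0.15  0.84 -1.67]
270 [ 0.31  0.38 -0.32  1.92  0.15  0.86 -1.65]
315 [ 0.29  0.42 -0.31  1.87  0.16  0.88 -1.67]
[ 0.19472655  0.53138903 -0.52552912  1.77631038  0.32497945  0.92095807
 -2.04078661]
```

```bash
cat >> h.py <<'E'
C=np.array([.5503,-.0356]);YAW=np.radians(-6.9);Q=[float(np.cos(YAW/2)),float(np.sin(YAW/2)),0,0];R0=.030;ZG=.118
def pt(th,z=ZG):
    a=YAW-np.radians(th);return [C[0]+R0*np.cos(a),C[1]+R0*np.sin(a),z]
def clock(p=None):
    p=np.array(read_eef_pos() if p is None else p);d=p[:2]-C
    return np.degrees(YAW-np.arctan2(d[1],d[0]))%360,np.hypot(*d)
def rt(th):  # force on tool: tangential (cw +), radial(out +)
    a=YAW-np.radians(th);f=np.array(read_ft_force());return f[0]*np.sin(a)-f[1]*np.cos(a),f[0]*np.cos(a)+f[1]*np.sin(a)
E
python3 - <<'E'
from h import *
p=pt(140)
move_ptp([p[0],p[1],.26],Q); move_gripper(.05)
movel([p[0],p[1],.155],speed=.2);f0=read_ft_force();movel([p[0],p[1],ZG],speed=.08)
print(f0,read_ft_force(),read_time_s())
cv2.imwrite("pics/side1.png",cv2.resize(read_camera("side")[200:320,220:380,::-1],None,fx=4,fy=4))
E
```

```text
[-0.39910318 -0.30765984  0.53616179] [-0.73796375 -0.29134319 -0.02451585] 5.425
```

View pics/side1.png

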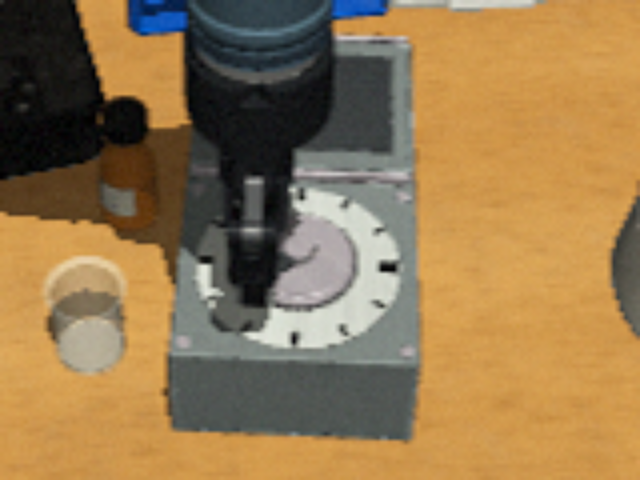

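The fingers straddle the knob at about (250,270) in this crop, and the crank still points to about 4:40. I'll grip and start with a part turn, logging forces.

```bash
cat >> h.py <<'E'
def turn(a,b,step=12,speed=.04,log=True):
    n=max(1,int(np.ceil(abs(b-a)/step-1e-9)));rows=[]
    for th in np.linspace(a,b,n+1)[1:]:
        movel(pt(th),speed=speed);c,r=clock();t,ra=rt(th)
        rows.append((th,c,r*1000,t,ra))
        if abs(t)>12 or abs(ra)>18: print("STOP");break
    if log:
        for x in rows: print(*np.round(x,1))
    return rows[-1][0]
E
python3 - <<'E'
from h import *
move_gripper(.0,30)
print(read_finger_gap(),read_grasp_force(),rt(140),clock(),read_time_s())
turn(140,236)
print(read_time_s(),read_finger_gap())
E
```

```text
0.015286968213795733 30.094353852473432 (np.float64(0.11624793635974107), np.float64(1.511770184786888)) (np.float64(139.17147525872483), np.float64(0.0300824201976879)) 5.875
152.0 152.9 29.9 0.3 3.5
164.0 166.3 29.9 0.2 2.3
176.0 179.1 29.9 0.4 1.8
188.0 190.8 29.8 1.3 0.9
200.0 202.3 29.8 0.6 0.7
212.0 214.1 29.8 1.3 0.5
224.0 225.9 29.8 0.3 0.2
236.0 237.8 29.8 1.5 -0.3
8.3417 0.015212316089443073
```

```bash
python3 - <<'E'
from h import *
print(clock(),np.array(read_eef_pos())-pt(236))
turn(236,584,step=14.5)
pause(.3);print(clock(),np.array(read_eef_pos())-pt(584),read_time_s())
cv2.imwrite("pics/top2.png",cv2.resize(read_camera("top")[165:250,250:370,::-1],None,fx=6,fy=6,interpolation=cv2.INTER_CUBIC))
cv2.imwrite("pics/side2.png",cv2.resize(read_camera("side")[200:320,220:380,::-1],None,fx=4,fy=4,interpolation=cv2.INTER_CUBIC))
E
```

```text
(np.float64(237.75413146664997), np.float64(0.02977725678290501)) [0.00091925 0.00020452 0.000489  ]
250.5 252.1 29.8 0.2 0.8
265.0 266.5 29.8 0.0 -0.6
279.5 280.3 29.8 0.1 -0.2
294.0 293.4 30.0 -2.3 -0.9
308.5 307.6 30.1 -1.9 -1.3
323.0 321.7 30.2 -1.3 -0.2
337.5 335.7 30.3 -1.3 -0.7
352.0 349.9 30.3 -0.8 -0.8
366.5 4.7 30.4 -1.3 0.6
381.0 21.4 30.5 -1.2 -0.4
395.5 37.3 30.6 -0.9 -0.2
410.0 51.8 30.8 -1.7 -0.2
424.5 64.5 30.7 -2.1 0.1
439.0 78.4 30.8 -3.2 -0.3
453.5 92.1 30.7 -4.1 -0.7
468.0 106.8 30.8 -3.2 -1.0
482.5 120.5 30.8 -3.6 -2.4
497.0 134.1 30.8 -2.9 -3.1
511.5 147.4 30.8 -4.1 -2.9
526.0 160.6 30.7 -3.5 -2.7
540.5 173.6 30.6 -4.1 -2.2
555.0 187.1 30.4 -3.7 -1.7
569.5 201.1 30.2 -3.2 -0.4
584.0 216.1 30.1 -4.6 -0.1
(np.float64(216.05310325696453), np.float64(0.0300666819687109)) [-0.00308588 -0.00279397  0.00017154] 16.8417
```

View pics/side2.png

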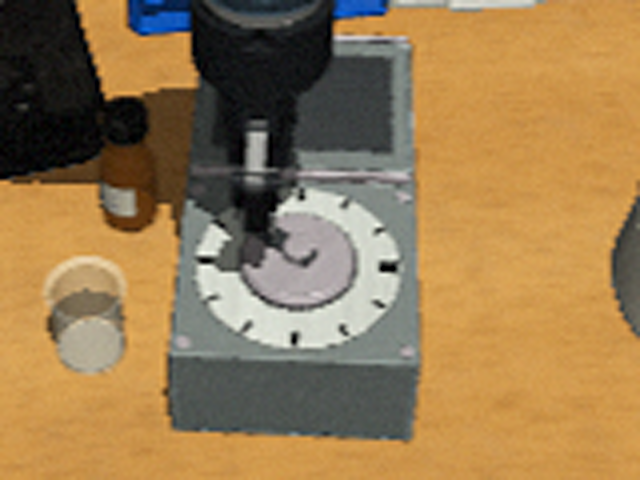

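Reading back the TCP shows the arm lagging elastically by about 8° under the drag. The crank really is at about 7:12 (216°), and the picture agrees. I'll close the loop on the measured angle.

```bash
cat >> h.py <<'E'
C=np.array([.5501,-.0360])
def goto(cmd,target,step=14,tol=.8,speed=.04):
    s=np.sign(target-cmd) or 1
    for i in range(60):
        act=clock()[0];act=act+360*np.round((cmd-act)/360)
        e=(target-act)*s
        if i==0: s=1 if target>act else -1; e=abs(target-act)
        if e<tol: break
        cmd+=s*min(step,e if e>4 else max(.6*e,.6))
        movel(pt(cmd),speed=speed)
        if i%4==0 or e<6: print(*np.round([cmd,act,clock()[1]*1000,*rt(act)],1))
        if np.hypot(*rt(act))>14: print("STOP");break
    act=clock()[0];print("end cmd %.1f act %.1f t %.2f"%(cmd,act,read_time_s()),np.round(rt(act),1));return cmd
E
python3 - <<'E'
from h import *
c=goto(584,600)
pause(.2);print(clock(),c)
cv2.imwrite("pics/side3.png",cv2.resize(read_camera("side")[200:320,220:380,::-1],None,fx=4,fy=4,interpolation=cv2.INTER_CUBIC))
E
```

```text
598.0 576.9 30.1 -3.4 1.7
end cmd 607.8 act 240.6 t 17.54 [-4.9  0.5]
(np.float64(240.54010625876552), np.float64(0.030086505162576143)) 607.7520424273334
```

View pics/side3.png

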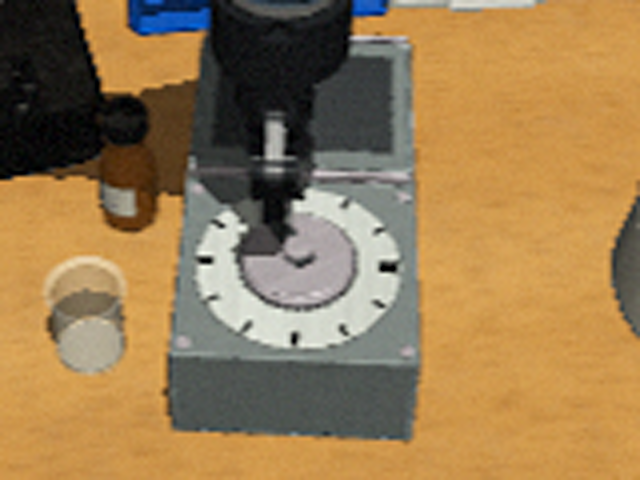

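The crank stands at 8 (240.5°). Now anticlockwise by 270° to 11.

```bash
python3 - <<'E'
from h import *
c=goto(607.8,330)
pause(.2);print(clock(),c)
cv2.imwrite("pics/side4.png",cv2.resize(read_camera("side")[200:320,220:380,::-1],None,fx=4,fy=4,interpolation=cv2.INTER_CUBIC))
E
```

```text
593.8 600.5 30.2 -0.7 -0.4
537.8 548.8 30.4 -1.1 -2.4
481.8 496.3 30.4 -0.3 -2.6
425.8 442.4 30.5 1.8 0.2
369.8 391.3 30.2 2.2 3.6
326.2 332.7 29.8 3.3 3.7
325.3 331.5 29.8 3.7 4.0
324.7 330.9 29.8 4.3 4.0
end cmd 324.7 act 330.4 t 25.21 [4.3 3.9]
(np.float64(330.38373788150136), np.float64(0.029794724393050604)) 324.69905476251984
```

View pics/side4.png

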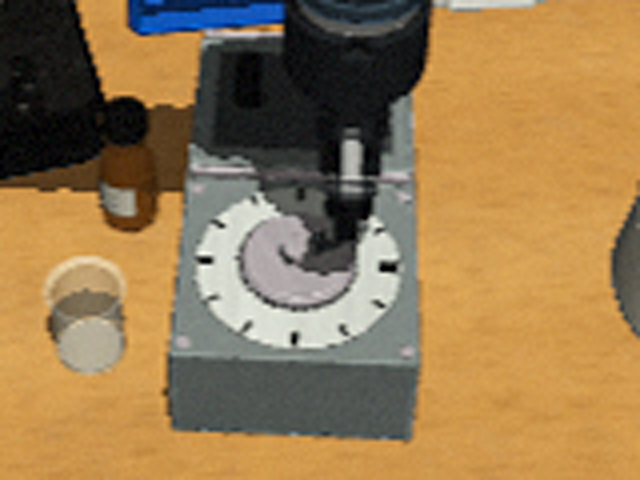

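The crank is at 11. Now slowly clockwise, watching for the stop.

```bash
python3 - <<'E'
from h import *
cmd=324.7;H=[]
while True:
    cmd+=2;movel(pt(cmd),speed=.015)
    a=clock()[0];a+=360*np.round((cmd-a)/360);t,r=rt(a);H.append((cmd,a,t,r))
    if a>366 and len(H)>4 and a-H[-4][1]<1.2: print("caught");break
    if abs(t)>10 or a>456: print("limit");break
for h in H[::4]+H[-6:]: print(*np.round(h,1))
if a<456:
    c=cmd-6; movel(pt(a),speed=.02)   # relax
    print(clock(),rt(a))
print(read_time_s())
E
```

```text
limit
326.7 330.8 3.3 2.7
334.7 332.4 -0.9 2.6
342.7 337.2 -3.7 3.0
350.7 346.2 -2.4 3.6
358.7 354.4 -3.4 2.7
366.7 362.9 -3.7 2.7
374.7 372.2 -3.2 2.3
382.7 384.1 -0.8 1.8
390.7 390.4 -2.5 2.3
398.7 393.0 -6.2 2.0
406.7 395.6 -11.3 2.7
396.7 392.1 -5.4 3.3
398.7 393.0 -6.2 2.0
400.7 393.6 -7.4 2.2
402.7 394.3 -8.4 1.9
404.7 394.9 -9.5 3.1
406.7 395.6 -11.3 2.7
(np.float64(31.703869269223656), np.float64(0.029740655002655048)) (np.float64(-5.617511009805948), np.float64(2.0263105362786464))
36.15
```

It caught at about 391° (one o'clock) with a peak of 11 N at the knob. Relax, let go, and pull the lid open.

```bash
python3 - <<'E'
from h import *
movel(pt(388),speed=.03);print(clock(),rt(390))
move_gripper(.05);p=np.array(read_eef_pos());movel([p[0],p[1],.17],speed=.15)
L=np.array([.534,.0995]);u=np.array([np.cos(YAW),np.sin(YAW)])
movel([*L,.17],speed=.2);movel([*L,.108],speed=.12);print(read_ft_force())
move_gripper(0,30);print(read_finger_gap(),read_grasp_force(),read_ft_force(),read_eef_pos(),read_time_s())
p0=np.array(read_eef_pos())[:2]
for d in(.01,.025,.04,.055,.063,.068):
    movel([*(p0+u*d),.108],speed=.05)
    p=np.array(read_eef_pos());print(d,(p[:2]-p0)@u,np.round(read_ft_force(),1))
    if np.hypot(*np.array(read_ft_force())[:2])>15:print("STOP");break
print(read_time_s())
cv2.imwrite("pics/side5.png",cv2.resize(read_camera("side")[180:320,220:380,::-1],None,fx=4,fy=4,interpolation=cv2.INTER_CUBIC))
E
```

```text
(np.float64(29.220179797367447), np.float64(0.030092487095075265)) (np.float64(-1.291323620383651), np.float64(2.55072631271025))
[ 0.46901112  0.71340015 -0.06835874]
0.014741188290857845 29.838930254336447 [-0.72942394 -3.25061981  4.37305658] [0.53480962 0.09847911 0.1091175 ] 39.3667
0.01 0.0114699894555253 [-0.1 -1.8  5.3]
0.025 0.02644253141971631 [ 1.1 -1.7  4.3]
0.04 0.04140091414911418 [-0.8 -1.4  4.7]
0.055 0.05639865936881851 [ 0.5 -1.   4.6]
0.063 0.06432953703633289 [-0.5 -1.7  5.1]
0.068 0.06512055097438015 [-8.6 -2.5 11.9]
41.6417
```

View pics/side5.png

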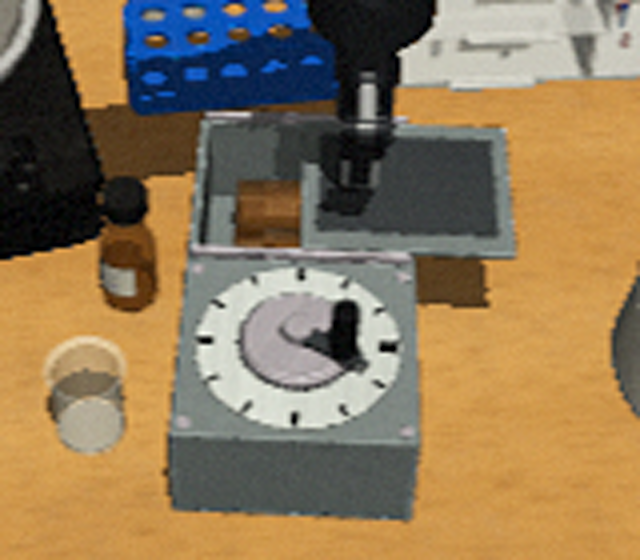

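The lid is open against its end stop, with the lid knob at about (350,200), and the beaker and vial look unmoved. Release, retreat and check.

```bash
python3 - <<'E'
from h import *
p=np.array(read_eef_pos());u=np.array([np.cos(YAW),np.sin(YAW)])
movel([*(p[:2]),.108],speed=.02);move_gripper(.05)
p=np.array(read_eef_pos());movel([p[0],p[1],.25],speed=.12)
movel([.45,-.1,.3],speed=.2);pause(.5)
read_camera("side");r=tip_of("side","lid_knob")[0];q=at_z("side",r["at"],.103);print(r,q,(q[:2]-[.5348,.0985])@u,read_time_s(),read_ft_force())
print(sign_off())
E
```

```text
{'at': [306.7, 218.8], 'confidence': 0.75} [0.59403144 0.09290679 0.103     ] 0.05947439409963172 45.7417 [ 0.44642116 -0.1042675   0.32179645]
the job is handed in; nothing more can be done
None
```

The lock caught near one o'clock at about 11 N, the lid was pulled to its end stop (about 65 mm by the arm; a rougher camera estimate after release gave about 59 mm) and let go, and I handed the job in at about 46 s, verdict not shown; the beaker and vial looked unmoved, the bottles and rack weren't rechecked.

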